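# Put the piled-up ornaments back on their own stands

### The arm

A 6-joint arm with a two-finger parallel gripper is mounted at the origin on the work surface. World frame = base frame: x ahead of the robot, y to its left, z up, the work surface at z = 0. Lengths are in m, angles in rad, forces in N, time in s.
With the tool pointing down it reaches from about 0.325 to 1 m from the base axis. Payload 5.1 kg.
Tool frame: the origin (TCP) lies at the very end of the fingers, on their centre line; the grasp point (between the pads) lies 19 mm behind it (arm.hold_point_z is the distance from the TCP to the grasp point, in m); z points along the fingers, y is the line along which they close (so a half turn about z gives the same grasp; the last joint's range is limited). The gripper opens to 85 mm and grips with 20 to 120 N. Pads are 22 mm wide; open, the fingers measure 114 mm over their backs; the gripper's body (76 mm by 85 mm) begins 54 mm behind the grasp point. The pads swing forward as they close: fully open they stand 13 mm farther back than shut.
Start: joints at [-1.197, 0.124, 1.65, -0, 1.367, -0.083], TCP at [0.287, -0.583, 0.231] pointing down, gripper open.
Joint ranges: [-2.61, 2.61], [-1.02, 2.33], [0.03, 2.71], [-1.35, 4.49], [0.32, 2.68], [-2.91, 2.91]. Speed limits (rad/s): [2.57, 2.57, 3.14, 3.14, 3.14, 3.14].

### API

Orientations are given as a rotation vector (axis times angle).
In Python, from plant import arm gives the robot as it stands.
- The arm moves only by the tool step_arm, never from a script. Its argument "rows" is a list of rows, each an object of numbers: "jaw": the closure in counts, from 0 (fully open) to 255 (shut); "x", "y", "z": the shift along the world's x, y, z as a fraction of full scale; "turn": the turn about the world's z as a fraction of full scale. A call has 1 to 8 rows; each row shifts and turns the commanded pose from where the row before left it; what a row does not reach is not made up. Full scale, the value 1, is 100 mm for a shift and 180 degrees for a turn. A row lasts 1/8 s, in which the tool goes at most 62.5 mm and 10.7 degrees, less where a joint would pass 70% of its speed; a pose out of reach is approached as far as the arm can. A call with a number of a shift or a turn outside -1 to 1 is refused whole. A call with a gripper value outside its range is refused whole. The fingers move at their own pace and stop on an object; "squeeze" is the grip in N (left out, the last holds). Time passes only in rows, so rows that do not move let the fingers close. It gives the time, the measured TCP pose, the force, the opening and the grip force at its end, in the units of the state.
- arm.get_state(): the state, without advancing time (a new reading comes with each control period).
- arm.capture(name): name is "scene" or "top"; returns a dict with "frame" (480x640x3 uint8, blue, green, red), "z_map" (480x640 float32, m along the optical axis (not along the pixel's ray), 0 where there is no reading), "fx", "fy", "cx", "cy" (pixels), "origin" and "rotation" of the camera in the world. Camera axes: x right, y down, z forward; pixel columns grow to the right and rows downward; lengths in m; the calibration is good to about 2 mm. A picture is of the moment at which its call begins.
- arm.close_job(): hands the job in; it is judged then, once.
The state is a dict: "time_s": time; "q": joint angles; "joint_velocities": joint speeds; "tau": joint torques, N m; "tcp_pos": TCP position; "ee_rot": TCP orientation; "force": force on the tool from outside, world axes, zero at the start; "torque": the same for the moment, N m; "grip_width": finger opening in m; "gripper_force": force on a finger pad.
Only numpy, scipy, OpenCV 4.12 (cv2) and the standard library are available. Lean on these libraries where they do the work, as an engineer would, in place of code of your own. Each camera call takes 0.05 s, during which the arm holds its last target. There are 200 camera calls.

### The job

The cabinet's four ornaments were piled up for dusting: the abacus lies at the bottom, with the lacquer trinket box and the pewter tankard side by side on it and the copper piggy bank on the box. Take the pile apart and set each ornament gently, upright and centred on the rosewood stand made for it: abacus along the long narrow stand, trinket box squarely on the square one, piggy bank lengthwise on the oval one, tankard on the round one. Tip nothing over, and leave the white teacup and the blue bud vase standing where they are.

Things in the scene. Friction and masses are not known exactly. Their poses are not given: they have to be found in the camera images.
- abacus: Small rosewood abacus lying flat on the cabinet top (z = 0) under the pile: 180 mm long (x), 64 mm wide (y), 18 mm high, about 0.18 kg, solid (beads do not move). Origin at the centre of its underside, z up. Box and tankard stand on it about 50 mm either side of its middle, along x; which end is which varies. Grip it across the width at the middle, fingertips almost on the cabinet top.
- trinket_box: Black lacquer trinket box, 62 mm square, 42 mm high, about 0.24 kg, lid fast, brass catch on its -x side. Origin at the centre of its underside, z up, x and y square to its sides. Stands on the abacus (underside 18 mm above the cabinet top), roughly square with it, the piggy bank on its lid.
- piggy_bank: Copper piggy bank on four feet, about 75 mm long from snout (+x) to tail, 55 mm high, about 0.22 kg. Its barrel body is 46 mm across (y), its axis along x 32 mm above the feet, widest within 13 mm of the middle. Origin midway between the feet, at foot level, z up. Stands on the box's lid (feet 60 mm above the cabinet top). Grip across the body at axis height.
- tankard: Small open pewter tankard, 80 mm high, about 0.26 kg: foot 60 mm across, body 54 to 55 mm, loop handle on its +x side reaching 51 mm from the axis. Origin at the centre of its underside, z up. Stands on the abacus (underside 18 mm above the cabinet top); handle roughly along the abacus. Grip the body across y, 30 to 75 mm up.
- stand_long: One of the four carved rosewood stands, all dark wood, 24 mm high, flat on top without a rim, stuck to the cabinet with putty (does not move). The long narrow one, for the abacus: 170 mm (x) by 46 mm (y), so the abacus overhangs it all round. Origin at the centre of its underside, z up; its flat top is 24 mm above.
- stand_square: One of the four carved rosewood stands, all dark wood, 24 mm high, flat on top without a rim, stuck to the cabinet with putty (does not move). The square one, for the trinket box: 80 mm by 80 mm, x and y along its sides. Origin at the centre of its underside, z up; its flat top is 24 mm above.
- stand_oval: One of the four carved rosewood stands, all dark wood, 24 mm high, flat on top without a rim, stuck to the cabinet with putty (does not move). The oval one with round ends, for the piggy bank: 110 mm long (x) by 60 mm wide (y). Origin at the centre of its underside, z up; its flat top is 24 mm above.
- stand_round: One of the four carved rosewood stands, all dark wood, 24 mm high, flat on top without a rim, stuck to the cabinet with putty (does not move). The round one, for the tankard: 82 mm across; the handle may point any way. Origin at the centre of its underside, z up; its flat top is 24 mm above.
- teacup: White porcelain teacup without handle, 68 mm across and 50 mm high, standing loose; a bystander to leave where it is. Origin at the centre of its underside.
- bud_vase: Blue porcelain bud vase, 44 mm across and 90 mm high with a narrow neck, standing loose; a bystander to leave where it is. Origin at the centre of its underside.
Mind the look-alikes: they are no part of the job. Leave any pink or turquoise look-alike of the trinket_box alone.

How it is judged:
At the end, for the whole second after the job is handed in: Each ornament is upright (0.1 rad) on its own stand, let go and still, centred within 12 mm; abacus and piggy bank along their stands and box square with its stand within 0.2 rad (either way round); teacup and vase within 20 mm of where they stood (horizontal distance between abacus and stand_long below 0.012 m and z of abacus in the frame of stand_long between 0.02 and 0.028 m and angle between each of abacus, trinket_box, piggy_bank, tankard's own z axis and vertical below 0.1 rad and linear speed of each of abacus, trinket_box, piggy_bank, tankard below 0.02 m/s and angular speed of each of abacus, trinket_box, piggy_bank, tankard below 0.2 rad/s and angle between the x axis of abacus and the x axis of stand_long, either way round below 0.2 rad and horizontal distance between trinket_box and stand_square below 0.012 m and z of trinket_box in the frame of stand_square between 0.02 and 0.028 m and (angle between the x axis of trinket_box and the x axis of stand_square, either way round below 0.2 rad or angle between the x axis of trinket_box and the y axis of stand_square, either way round below 0.2 rad) and horizontal distance between piggy_bank and stand_oval below 0.012 m and z of piggy_bank in the frame of stand_oval between 0.02 and 0.028 m and angle between the x axis of piggy_bank and the x axis of stand_oval, either way round below 0.2 rad and horizontal distance between tankard and stand_round below 0.012 m and z of tankard in the frame of stand_round between 0.02 and 0.028 m and distance of each of teacup, bud_vase from where it was at the start of the episode below 0.02 m); the robot touches nothing.
It fails at once if an ornament is tipped by more than 35 degrees (angle between any of abacus, trinket_box, piggy_bank, tankard's own z axis and vertical above 0.61 rad).
It fails at once if an ornament is dropped or slammed onto its stand (nearing it at over 0.45 m/s within the last 20 mm) ((linear speed of abacus above 0.45 m/s and horizontal distance between abacus and stand_long below 0.04 m and z of abacus in the frame of stand_long below 0.044 m) or (linear speed of trinket_box above 0.45 m/s and horizontal distance between trinket_box and stand_square below 0.04 m and z of trinket_box in the frame of stand_square below 0.044 m) or (linear speed of piggy_bank above 0.45 m/s and horizontal distance between piggy_bank and stand_oval below 0.04 m and z of piggy_bank in the frame of stand_oval below 0.044 m) or (linear speed of tankard above 0.45 m/s and horizontal distance between tankard and stand_round below 0.04 m and z of tankard in the frame of stand_round below 0.044 m)).
It fails at once if the teacup is pushed more than 20 mm from where it stood, or tipped over (distance of teacup from where it was at the start of the episode above 0.02 m or angle between teacup's own z axis and vertical above 0.3 rad).
It fails at once if the bud vase is pushed more than 20 mm from where it stood, or tipped over (distance of bud_vase from where it was at the start of the episode above 0.02 m or angle between bud_vase's own z axis and vertical above 0.3 rad).
It also fails if it takes over 128 s, if anything falls off the work surface, if the arm or the gripper's body presses on something with over 40 N, if the wrist force passes 120 N, or if a joint passes its speed limit or range.

## Working session

There is one attempt and no reset: what is moved stays moved. The work goes in short steps, Python scripts to look and compute and a tool call to move; the robot and the scene stay as the last step left them, time stands still between calls to the robot, and variables do not carry over. Pictures are saved under pics/ and viewed, at most 14 in all, crops included, and the job is handed in when it is done.

Besides the shell and the picture viewer there is one more tool, called after "Call:" as name([rows], argument=value, ...), one row to a line, values as JSON. step_arm: Moves the arm, as the interface text tells. Shift numbers are shares of 100 mm and turn numbers shares of 180 degrees, none past 1 either way. Its arguments: {"type":"object","properties":{"rows":{"type":"array","items":{"type":"object","properties":{"jaw":{"type":"number"},"x":{"type":"number"},"y":{"type":"number"},"z":{"type":"number"},"turn":{"type":"number"}}}},"squeeze":{"type":"number"}},"required":["rows"]}

```bash
mkdir -p pics; ls
cat > h.py <<'E'
import numpy as np, cv2
from plant import arm
def cap(n):
    c=arm.capture(n); return c
def pts(c):
    z=c["z_map"]; v,u=np.mgrid[0:480,0:640]
    P=np.stack([(u-c["cx"])/c["fx"]*z,(v-c["cy"])/c["fy"]*z,z],-1)
    return P@np.array(c["rotation"]).T+np.array(c["origin"])
E
python3 - <<'E'
from h import *
for n in("scene","top"):
    c=cap(n); cv2.imwrite(f"pics/{n}0.png",c["frame"]); np.savez(f"{n}0.npz",**c)
    print(n,c["fx"],c["cx"],c["cy"],np.round(c["origin"],3),np.round(c["rotation"],3).tolist())
print(arm.get_state())
E
```

```text
pics
scene 449.8632607651532 317.77759563132093 240.86610760371963 [0.976 0.478 0.568] [-0.961, -2.348, 1.146]
top 572.3869427385848 322.7121531569052 245.9096298167706 [0.45  0.019 1.37 ] [-2.173, 2.212, -0.022]
{'time_s': 0.1, 'q': array([-1.19660709e+00,  1.24422324e-01,  1.65153701e+00,  6.00392111e-06,
        1.36750265e+00, -8.26031041e-02]), 'joint_velocities': array([ 5.13301796e-05, -1.85231340e-03, -2.64045766e-03, -3.89883727e-04,
        1.20046469e-03, -6.16676699e-04]), 'tau': array([ 6.01079701e-04, -4.24930429e+01, -3.66653395e+01, -1.07068970e-04,
        3.95341282e-03, -1.26954681e-06]), 'tcp_pos': array([ 0.28646772, -0.58285439,  0.23018756]), 'ee_rot': array([-3.05820605e+00, -7.10884881e-01,  4.17200414e-04]), 'force': array([0.80194499, 0.08532175, 0.54816023]), 'torque': array([ 0.036704  ,  0.02206651, -0.03676633]), 'gripper_force': 0.0, 'grip_width': 0.08517686212365763}
```

View pics/top0.png

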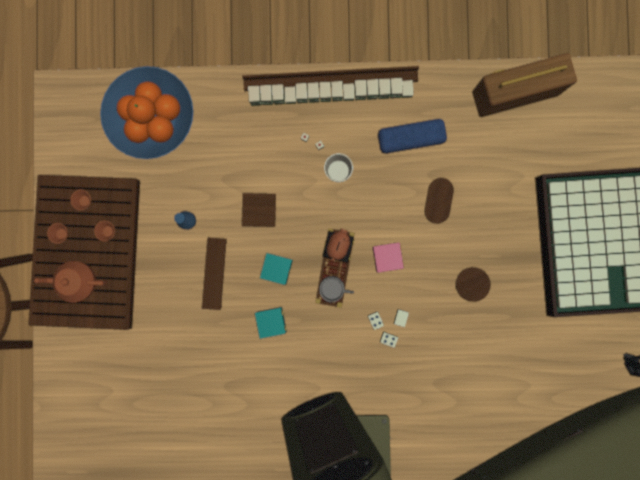

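View pics/scene0.png

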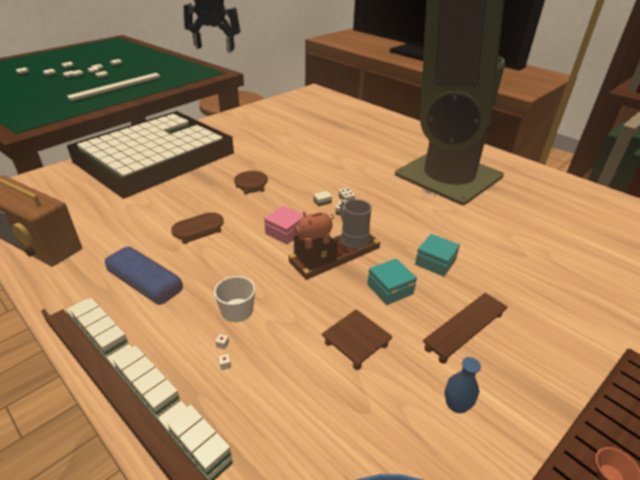

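Top view: pile at about (335,268), with the pig at (340,243) and the tankard at (332,289). Stands: long (214,273), square (259,210), oval (439,200), round (473,284). Teacup (338,168), vase (186,220). The turquoise and pink boxes are decoys.

```bash
cat > h.py <<'E'
import numpy as np, cv2
from scipy.spatial.transform import Rotation as R
from plant import arm
cap=arm.capture
def pts(c):
    z=c["z_map"]; v,u=np.mgrid[0:480,0:640]
    P=np.stack([(u-c["cx"])/c["fx"]*z,(v-c["cy"])/c["fy"]*z,z],-1)
    return P@R.from_rotvec(c["rotation"]).as_matrix().T+np.array(c["origin"])
def ray(c,uv,h):
    uv=np.atleast_2d(np.asarray(uv,float)); d=np.c_[(uv[:,0]-c["cx"])/c["fx"],(uv[:,1]-c["cy"])/c["fy"],np.ones(len(uv))]@R.from_rotvec(c["rotation"]).as_matrix().T
    o=np.array(c["origin"]); return o[:2]+d[:,:2]*((h-o[2])/d[:,2:])
def rect(xy):
    (x,y),(a,b),t=cv2.minAreaRect((xy*1000).astype(np.float32))
    if a<b: a,b,t=b,a,t+90
    return np.round([x,y,a,b,(t+90)%180-90],1)   # mm, long-axis angle deg from world x
def comp(c,m,uv,h):
    n,l,s,ce=cv2.connectedComponentsWithStats(m.astype(np.uint8))
    best=min(range(1,n),key=lambda i:np.hypot(*(ce[i]-uv))+(1000 if s[i,4]<40 else 0))
    k=cv2.findContours((l==best).astype(np.uint8),0,1)[0]; k=max(k,key=len)[:,0]
    return rect(ray(c,k,h)), np.round(ray(c,ce[best],h)[0]*1000,1), s[best,4]
E
python3 - <<'E'
from h import *
c=dict(np.load("top0.npz")); P=pts(c); Z=P[...,2]
print("table z",[round(float(Z[r,q]),4) for r,q in((360,100),(360,250),(130,220),(240,420))], (c["z_map"]==0).sum())
hsv=cv2.cvtColor(c["frame"],cv2.COLOR_BGR2HSV); V=hsv[...,2]
m=(Z>.016)&(Z<.034)&(V<110)
for n,uv in dict(long=(214,273),square=(259,210),oval=(439,200),round=(473,284)).items(): print(n,comp(c,m,uv,.024))
print("cup",comp(c,Z>.03,(338,168),.05)); print("vase",comp(c,Z>.03,(186,220),.07))
print("tank",comp(c,(Z>.085),(332,289),.098), "pig",comp(c,(Z>.085),(340,243),.1))
print("pigbody",comp(c,(Z>.07)&(P[...,0]>.42),(340,243),.095))
print("pile",comp(c,Z>.012,(335,268),.018))
s=dict(np.load("scene0.npz"))
a=cv2.resize(c["frame"][215:320,290:385],None,fx=4,fy=5,interpolation=2)
a=cv2.resize(c["frame"][220:315,300:380],(400,475),interpolation=cv2.INTER_CUBIC); b=cv2.resize(s["frame"][190:285,280:390],(400,345),interpolation=cv2.INTER_CUBIC)
o=np.zeros((475,800,3),np.uint8); o[:,:400]=a; o[:345,400:]=b; cv2.imwrite("pics/z0.png",o)
E
```

```text
table z [0.0002, -0.0004, -0.0047, -0.0007] 1164
long (array([442.3, 301.7, 167.5,  45.6,  -5. ]), array([441.9, 301.5]), np.int32(1342))
square (array([590.8, 193.7,  78.3,  78.3,  88.9]), array([590.9, 193.6]), np.int32(1092))
oval (array([ 604.7, -231.1,  107.4,   59.3,  -11.9]), array([ 604.6, -231.1]), np.int32(1019))
round (array([ 406.5, -305. ,   79.9,   79.2,   70.2]), array([ 406.9, -304.9]), np.int32(940))
cup (array([683.3,   4.2,  65.3,  64.9,  -1.1]), array([689.3,   3.8]), np.int32(221))
vase (array([567.7, 357.2,  44.1,  42.3, -64.5]), array([567.7, 358. ]), np.int32(304))
tank (array([400.1,  22. ,  62.3,  53.5,  46.5]), array([401.8,  20.5]), np.int32(146)) pig (array([501.9,   8.2,  74.5,  44.9, -19.4]), array([502.3,   8.2]), np.int32(531))
pigbody (array([502.1,   8.1,  74.8,  45.1, -19.4]), array([502.5,   8.2]), np.int32(531))
pile (array([452.1,   7.5, 184. ,  86. ,  -9.7]), array([452.9,  15.9]), np.int32(1929))
```

View pics/z0.png

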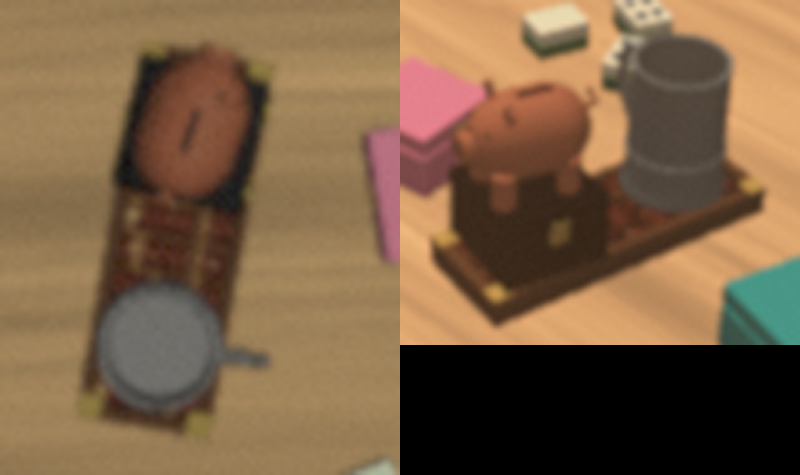

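Crop: the pig's snout points to +x, and its tail faces the tankard. The tankard's handle sticks out at crop (268,360), roughly −y, so I'll grip it along x. Pig comes first.

```bash
cat >> h.py <<'E'
def go(x,y,yaw,z=None):
    "world mm/deg target of TCP and of finger line (mod 180); prints shares"
    s=arm.get_state(); M=R.from_rotvec(s["ee_rot"]).as_matrix(); a=np.degrees(np.arctan2(M[1,1],M[0,1])); p=s["tcp_pos"]*1000
    d=(yaw-a+90)%180-90
    print("t",round(s["time_s"],2),"tcp",p.round(1),"yaw",round(a,1),"q6",round(s["q"][5],2),"tilt",M[:,2].round(3),"| shares dx,dy",np.round([(x-p[0])/100,(y-p[1])/100],4),"dz",None if z is None else round((z-p[2])/100,4),"turn",round(d/180,4),"alt",round((d-np.sign(d)*180)/180,4))
E
python3 -c "
from h import *
go(502,8,70.6,73)"
```

```text
t 0.1 tcp [ 286.5 -582.9  230.2] yaw -63.8 q6 -0.08 tilt [-0.001  0.002 -1.   ] | shares dx,dy [2.1553 5.9085] dz -1.5719 turn -0.2532 alt 0.7468
```

Call:
step_arm([
  {"x": 0.18,"y": 0.49,"turn": -0.021,"jaw": 0},
  {"x": 0.18,"y": 0.49,"turn": -0.021},
  {"x": 0.18,"y": 0.49,"turn": -0.021},
  {"x": 0.18,"y": 0.49,"turn": -0.021},
  {"x": 0.18,"y": 0.49,"turn": -0.021},
  {"x": 0.18,"y": 0.49,"turn": -0.021},
  {"x": 0.18,"y": 0.49,"turn": -0.021},
  {"x": 0.18,"y": 0.49,"turn": -0.021},
], squeeze=40)

```text
validation failed for argument at $.ro...
```

Call:
step_arm([
  {"x": 0.18,"y": 0.49,"turn": -0.021},
  {"x": 0.18,"y": 0.49,"turn": -0.021},
  {"x": 0.18,"y": 0.49,"turn": -0.021},
  {"x": 0.175,"y": 0.519,"turn": -0.022},
  {},
  {},
])

```text
validation failed for argument at $.ro...
```

```bash
python3 -c "
from h import *
go(502,8,70.6,73)"
```

```text
t 0.1 tcp [ 286.5 -582.9  230.2] yaw -63.8 q6 -0.08 tilt [-0.001  0.002 -1.   ] | shares dx,dy [2.1553 5.9085] dz -1.5719 turn -0.2532 alt 0.7468
```

Call:
step_arm([
  {"jaw": 0,"x": 0.18,"y": 0.49,"z": 0,"turn": -0.021},
], squeeze=40)

```text
time_s: 0.22
tcp_pos: [0.3038, -0.5353, 0.2302]
ee_rot: [-3.082, -0.602, 0.001]
force: [1.4, 0.4, 0.1]
grip_width: 0.0851
gripper_force: 0.0
```

All fields are required.

Call:
step_arm([
  {"jaw": 0,"x": 0.18,"y": 0.49,"z": 0,"turn": -0.021},
  {"jaw": 0,"x": 0.18,"y": 0.49,"z": 0,"turn": -0.021},
  {"jaw": 0,"x": 0.18,"y": 0.49,"z": 0,"turn": -0.021},
  {"jaw": 0,"x": 0.18,"y": 0.49,"z": 0,"turn": -0.021},
  {"jaw": 0,"x": 0.18,"y": 0.49,"z": 0,"turn": -0.021},
  {"jaw": 0,"x": 0.18,"y": 0.49,"z": 0,"turn": -0.021},
  {"jaw": 0,"x": 0.18,"y": 0.49,"z": 0,"turn": -0.021},
  {"jaw": 0,"x": 0.18,"y": 0.49,"z": 0,"turn": -0.021},
])

```text
time_s: 1.23
tcp_pos: [0.4487, -0.1406, 0.231]
ee_rot: [-3.134, 0.219, 0.0]
force: [0.6, -0.5, 0.2]
grip_width: 0.0852
gripper_force: 0.0
```

Call:
step_arm([
  {"jaw": 0,"x": 0.18,"y": 0.49,"z": 0,"turn": -0.021},
  {"jaw": 0,"x": 0.18,"y": 0.49,"z": 0,"turn": -0.021},
  {"jaw": 0,"x": 0.175,"y": 0.52,"z": 0,"turn": -0.022},
  {"jaw": 0,"x": 0,"y": 0,"z": 0,"turn": 0},
  {"jaw": 0,"x": 0,"y": 0,"z": 0,"turn": 0},
])

```text
time_s: 1.85
tcp_pos: [0.5018, 0.0076, 0.2308]
ee_rot: [3.097, -0.527, -0.002]
force: [0.0, 0.2, -0.5]
grip_width: 0.0853
gripper_force: 0.0
```

```bash
python3 -c "
from h import *
go(502,8,70.6,73)"
```

```text
t 1.85 tcp [501.8   7.6 230.8] yaw -109.3 q6 1.82 tilt [-0.001 -0.    -1.   ] | shares dx,dy [0.002  0.0042] dz -1.5781 turn -0.0005 alt 0.9995
```

Call:
step_arm([
  {"jaw": 0,"x": 0,"y": 0.005,"z": -0.5,"turn": 0},
  {"jaw": 0,"x": 0,"y": 0,"z": -0.5,"turn": 0},
  {"jaw": 0,"x": 0,"y": 0,"z": -0.3,"turn": 0},
  {"jaw": 0,"x": 0,"y": 0,"z": -0.18,"turn": 0},
  {"jaw": 0,"x": 0,"y": 0,"z": -0.1,"turn": 0},
  {"jaw": 0,"x": 0,"y": 0,"z": 0,"turn": 0},
  {"jaw": 80,"x": 0,"y": 0,"z": 0,"turn": 0},
  {"jaw": 120,"x": 0,"y": 0,"z": 0,"turn": 0},
])

```text
time_s: 2.85
tcp_pos: [0.5031, 0.0081, 0.0746]
ee_rot: [-3.097, 0.528, -0.004]
force: [0.2, 0.3, 0.7]
grip_width: 0.0517
gripper_force: 0.0
```

Call:
step_arm([
  {"jaw": 255,"x": 0,"y": 0,"z": 0,"turn": 0},
  {"jaw": 255,"x": 0,"y": 0,"z": 0,"turn": 0},
  {"jaw": 255,"x": 0,"y": 0,"z": 0,"turn": 0},
  {"jaw": 255,"x": 0,"y": 0,"z": 0,"turn": 0},
])

```text
time_s: 3.35
tcp_pos: [0.5032, 0.0082, 0.0748]
ee_rot: [-3.097, 0.528, -0.004]
force: [-1.2, 0.2, 5.4]
grip_width: 0.0448
gripper_force: 41.7
```

Call:
step_arm([
  {"jaw": 255,"x": 0,"y": 0,"z": 0.05,"turn": 0},
  {"jaw": 255,"x": 0,"y": 0,"z": 0.15,"turn": 0},
  {"jaw": 255,"x": 0,"y": 0,"z": 0.3,"turn": 0},
  {"jaw": 255,"x": 0,"y": 0,"z": 0.4,"turn": 0},
  {"jaw": 255,"x": 0,"y": 0,"z": 0.2,"turn": 0},
  {"jaw": 255,"x": 0,"y": 0,"z": 0,"turn": 0},
  {"jaw": 255,"x": 0,"y": 0,"z": 0,"turn": 0},
])

```text
time_s: 4.22
tcp_pos: [0.5011, 0.0082, 0.1816]
ee_rot: [3.097, -0.528, -0.005]
force: [-0.2, 0.3, -2.3]
grip_width: 0.0448
gripper_force: 41.8
```

```bash
python3 -c "
from h import *
go(604.6,-231.1,-11.9+90,180)
for n in ('scene','top'):
  c=cap(n); np.savez(n+'1.npz',**c); cv2.imwrite(f'pics/{n}1.png',c['frame'])
"
```

```text
t 4.22 tcp [501.1   8.2 181.6] yaw -109.4 q6 1.82 tilt [-0.003  0.    -1.   ] | shares dx,dy [ 1.0348 -2.3932] dz -0.0155 turn 0.0415 alt -0.9585
```

View pics/scene1.png

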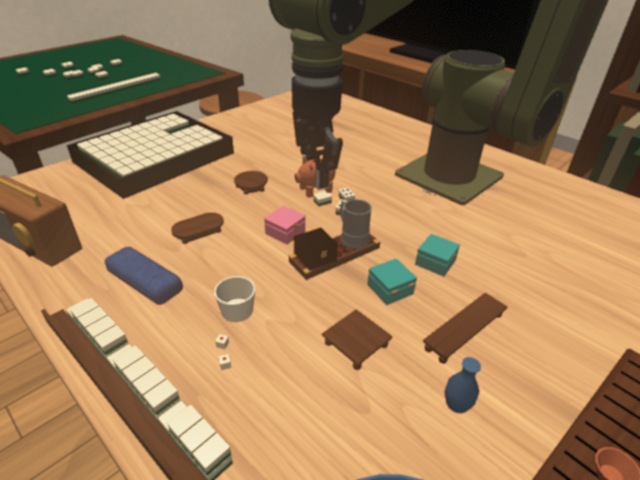

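The pig is held level in the gripper near (310,175), and the box and tankard stayed on the abacus. I'll carry the pig to the oval stand.

Call:
step_arm([
  {"jaw": 255,"x": 0.1,"y": -0.2,"z": 0,"turn": 0.005},
  {"jaw": 255,"x": 0.18,"y": -0.45,"z": 0,"turn": 0.007},
  {"jaw": 255,"x": 0.2,"y": -0.5,"z": 0,"turn": 0.008},
  {"jaw": 255,"x": 0.2,"y": -0.5,"z": 0,"turn": 0.008},
  {"jaw": 255,"x": 0.2,"y": -0.45,"z": 0,"turn": 0.008},
  {"jaw": 255,"x": 0.155,"y": -0.29,"z": 0,"turn": 0.0055},
  {"jaw": 255,"x": 0,"y": 0,"z": 0,"turn": 0},
  {"jaw": 255,"x": 0,"y": 0,"z": 0,"turn": 0},
])

```text
time_s: 5.32
tcp_pos: [0.6049, -0.2302, 0.1816]
ee_rot: [-3.123, 0.326, 0.004]
force: [-0.0, 0.7, -2.3]
grip_width: 0.0449
gripper_force: 41.9
```

```bash
python3 -c "
from h import *
go(604.6,-231.1,-11.9+90,39)
c=cap('top'); np.savez('top2.npz',**c); P=pts(c); Z=P[...,2]; b=c['frame'].astype(int)
m=(Z>.1)&(Z<.18)&(b[...,2]-b[...,0]>35)
print(m.sum()); k=np.argwhere(m)[:,::-1]; print(rect(ray(c,k,.15)))
cv2.imwrite('pics/t2.png',cv2.resize(c['frame'][140:260,380:500],(600,600)))
"
```

```text
t 5.33 tcp [ 604.9 -230.2  181.6] yaw -101.9 q6 1.33 tilt [-0.003  0.002 -1.   ] | shares dx,dy [-0.0025 -0.0091] dz -1.4264 turn 0.0 alt -1.0
3369
[ 690.6   97.7 1097.   707.   -41.5]
```

Call:
step_arm([
  {"jaw": 255,"x": 0,"y": -0.01,"z": -0.3,"turn": 0},
  {"jaw": 255,"x": 0,"y": 0,"z": -0.5,"turn": 0},
  {"jaw": 255,"x": 0,"y": 0,"z": -0.3,"turn": 0},
  {"jaw": 255,"x": 0,"y": 0,"z": -0.17,"turn": 0},
  {"jaw": 255,"x": 0,"y": 0,"z": -0.08,"turn": 0},
  {"jaw": 255,"x": 0,"y": 0,"z": -0.04,"turn": 0},
  {"jaw": 255,"x": 0,"y": 0,"z": 0,"turn": 0},
])

```text
time_s: 6.25
tcp_pos: [0.6064, -0.2321, 0.0455]
ee_rot: [3.124, -0.325, 0.003]
force: [0.3, -0.4, -2.4]
grip_width: 0.0447
gripper_force: 42.0
```

```bash
python3 -c "
from h import *
go(604.6,-231.1,-11.9+90,39)
c=cap('scene'); cv2.imwrite('pics/s2.png',cv2.resize(c['frame'][120:270,120:320],(800,600),interpolation=2))"
```

```text
t 6.25 tcp [ 606.4 -232.1   45.5] yaw -101.9 q6 1.33 tilt [ 0.002 -0.001 -1.   ] | shares dx,dy [-0.0179  0.0105] dz -0.0646 turn -0.0 alt 1.0
```

View pics/s2.png

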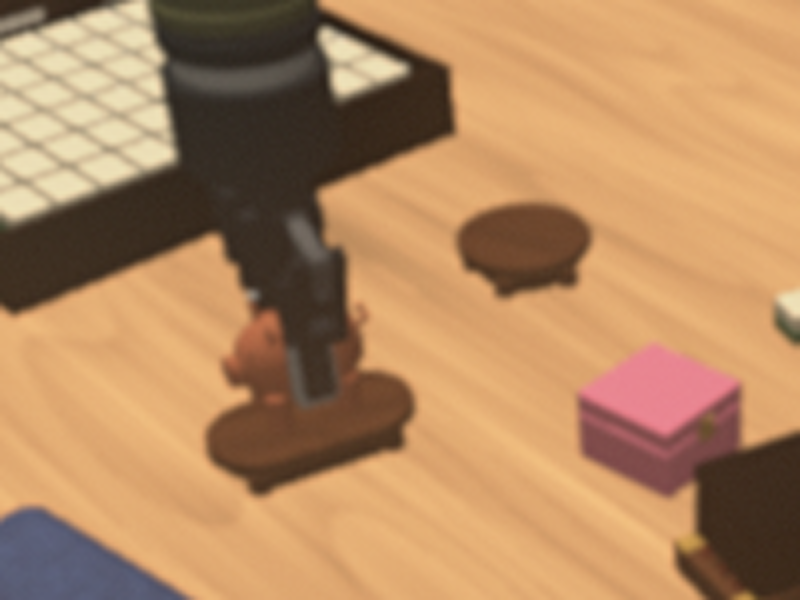

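The pig hangs about 6 mm over the oval stand, in line with it. I'll lower it slowly, with x −1.5 mm and y +1 mm.

Call:
step_arm([
  {"jaw": 255,"x": -0.015,"y": 0.01,"z": -0.03,"turn": 0},
  {"jaw": 255,"x": 0,"y": 0,"z": -0.02,"turn": 0},
  {"jaw": 255,"x": 0,"y": 0,"z": -0.01,"turn": 0},
  {"jaw": 255,"x": 0,"y": 0,"z": 0,"turn": 0},
  {"jaw": 255,"x": 0,"y": 0,"z": 0,"turn": 0},
])

```text
time_s: 6.92
tcp_pos: [0.6044, -0.231, 0.0389]
ee_rot: [3.125, -0.326, 0.001]
force: [-2.6, 0.4, 2.5]
grip_width: 0.0449
gripper_force: 42.4
```

Call:
step_arm([
  {"jaw": 90,"x": 0,"y": 0,"z": 0,"turn": 0},
  {"jaw": 60,"x": 0,"y": 0,"z": 0,"turn": 0},
  {"jaw": 0,"x": 0,"y": 0,"z": 0,"turn": 0},
  {"jaw": 0,"x": 0,"y": 0,"z": 0,"turn": 0},
  {"jaw": 0,"x": 0,"y": 0,"z": 0,"turn": 0},
  {"jaw": 0,"x": 0,"y": 0,"z": 0.2,"turn": 0},
  {"jaw": 0,"x": 0,"y": 0,"z": 0.5,"turn": 0},
  {"jaw": 0,"x": 0,"y": 0,"z": 0.6,"turn": 0},
])

```text
time_s: 7.92
tcp_pos: [0.6035, -0.2306, 0.1698]
ee_rot: [-3.124, 0.326, 0.002]
force: [0.9, -0.3, -0.4]
grip_width: 0.0854
gripper_force: 0.0
```

Call:
step_arm([
  {"jaw": 0,"x": 0,"y": 0,"z": 0.3,"turn": 0},
  {"jaw": 0,"x": -0.5,"y": 0,"z": 0.2,"turn": 0},
  {"jaw": 0,"x": -0.6,"y": 0,"z": 0,"turn": 0},
  {"jaw": 0,"x": -0.6,"y": 0,"z": 0,"turn": 0},
  {"jaw": 0,"x": -0.4,"y": 0,"z": 0,"turn": 0},
  {"jaw": 0,"x": 0,"y": 0,"z": 0,"turn": 0},
])

```text
time_s: 8.68
tcp_pos: [0.3926, -0.2309, 0.2199]
ee_rot: [3.123, -0.329, 0.004]
force: [0.6, -0.7, 0.1]
grip_width: 0.0852
gripper_force: 0.0
```

Run:
```python
from h import *
c=cap('top'); np.savez('top3.npz',**c); P=pts(c); Z=P[...,2]; b=c['frame'].astype(int)
print("pig",comp(c,(Z>.05)&(Z<.1)&(b[...,2]-b[...,0]>25),(439,200),.06))
a=np.where((P[...,0]>.35)&(P[...,0]<.6)&(abs(P[...,1])<.08),1,0)
print("box",comp(c,a*(Z>.052)*(Z<.07)*(P[...,0]>.44),(340,243),.06))
go(502,8,80,26)
cv2.imwrite('pics/t3.png',cv2.resize(c['frame'][160:330,300:500],(706,600),interpolation=2))
```

```text
pig (array([ 604.1, -232. ,   73.5,   45.6,  -12.6]), array([ 603.4, -231.8]), np.int32(514))
box (array([500.3,   9.1,  62.4,  61.9,  75.5]), array([500.2,   8.9]), np.int32(731))
t 8.72 tcp [ 393.8 -231.1  220. ] yaw -102.0 q6 1.13 tilt [ 0.003 -0.002 -1.   ] | shares dx,dy [1.0817 2.3912] dz -1.9404 turn 0.011 alt -0.989
```

View pics/t3.png

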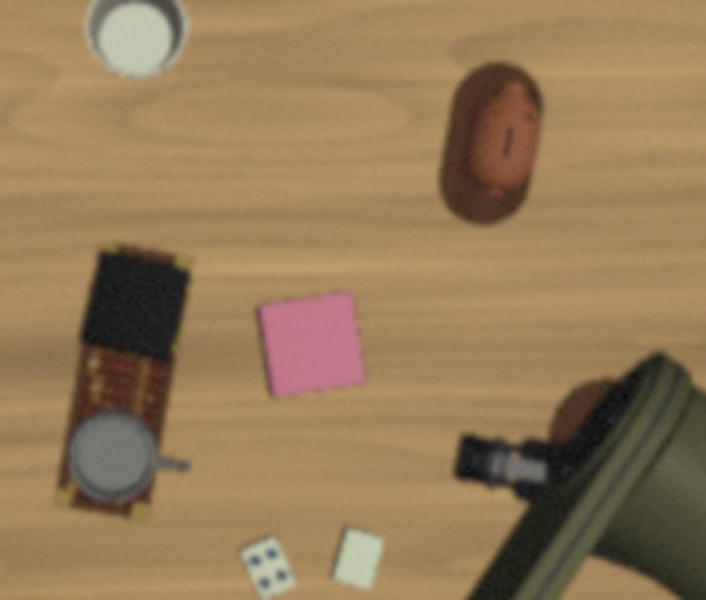

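The pig stands centred on the oval stand at (604,−232), on the stand's −12° line. Next the box, at (500.3, 9), turned about −13°.

Call:
step_arm([
  {"jaw": 0,"x": 0.2,"y": 0.4,"z": 0,"turn": -0.0055},
  {"jaw": 0,"x": 0.2,"y": 0.5,"z": 0,"turn": 0},
  {"jaw": 0,"x": 0.2,"y": 0.5,"z": 0,"turn": 0},
  {"jaw": 0,"x": 0.2,"y": 0.5,"z": 0,"turn": 0},
  {"jaw": 0,"x": 0.2,"y": 0.4,"z": 0,"turn": 0},
  {"jaw": 0,"x": 0.065,"y": 0.1,"z": 0,"turn": 0},
  {"jaw": 0,"x": 0,"y": 0,"z": 0,"turn": 0},
  {"jaw": 0,"x": 0,"y": 0,"z": 0,"turn": 0},
])

```text
time_s: 9.72
tcp_pos: [0.5006, 0.0083, 0.2184]
ee_rot: [3.121, -0.354, -0.0]
force: [-0.3, -0.4, 0.5]
grip_width: 0.0855
gripper_force: 0.0
```

```bash
python3 -c "
from h import *
go(500.3,9,77,26)
c=dict(np.load('top3.npz')); P=pts(c)
m=(c['frame'].max(2)<48)&(P[...,0]>.44)&(P[...,0]<.56)&(abs(P[...,1])<.08); print(m.sum(),comp(c,m,(340,243),.06))"
```

```text
t 9.72 tcp [500.6   8.3 218.4] yaw -102.9 q6 1.71 tilt [-0. -0. -1.] | shares dx,dy [-0.0034  0.0067] dz -1.9239 turn -0.0003 alt 0.9997
685 (array([498.9,   7.9,  60.6,  56.6, -15.1]), array([498.5,   8.1]), np.int32(645))
```

Call:
step_arm([
  {"jaw": 0,"x": 0,"y": 0.005,"z": -0.5,"turn": -0.01},
  {"jaw": 0,"x": 0,"y": 0,"z": -0.6,"turn": 0},
  {"jaw": 0,"x": 0,"y": 0,"z": -0.4,"turn": 0},
  {"jaw": 0,"x": 0,"y": 0,"z": -0.25,"turn": 0},
  {"jaw": 0,"x": 0,"y": 0,"z": -0.15,"turn": 0},
  {"jaw": 0,"x": 0,"y": 0,"z": -0.02,"turn": 0},
  {"jaw": 0,"x": 0,"y": 0,"z": 0,"turn": 0},
  {"jaw": 40,"x": 0,"y": 0,"z": 0,"turn": 0},
])

```text
time_s: 10.72
tcp_pos: [0.5018, 0.0095, 0.0277]
ee_rot: [-3.116, 0.402, -0.004]
force: [-0.0, 0.1, 0.2]
grip_width: 0.0721
gripper_force: 0.0
```

Call:
step_arm([
  {"jaw": 70,"x": 0,"y": 0,"z": 0,"turn": 0},
  {"jaw": 255,"x": 0,"y": 0,"z": 0,"turn": 0},
  {"jaw": 255,"x": 0,"y": 0,"z": 0,"turn": 0},
  {"jaw": 255,"x": 0,"y": 0,"z": 0,"turn": 0},
  {"jaw": 255,"x": 0,"y": 0,"z": 0,"turn": 0},
])

```text
time_s: 11.35
tcp_pos: [0.5017, 0.0097, 0.0276]
ee_rot: [-3.116, 0.401, -0.003]
force: [-1.2, 0.5, 6.7]
grip_width: 0.0614
gripper_force: 46.0
```

Call:
step_arm([
  {"jaw": 255,"x": 0,"y": 0,"z": 0.05,"turn": 0},
  {"jaw": 255,"x": 0,"y": 0,"z": 0.15,"turn": 0},
  {"jaw": 255,"x": 0,"y": 0,"z": 0.3,"turn": 0},
  {"jaw": 255,"x": 0,"y": 0,"z": 0.4,"turn": 0},
  {"jaw": 255,"x": 0,"y": 0,"z": 0.4,"turn": 0},
  {"jaw": 255,"x": 0,"y": 0,"z": 0.2,"turn": 0},
  {"jaw": 255,"x": 0,"y": 0,"z": 0,"turn": 0},
  {"jaw": 255,"x": 0,"y": 0,"z": 0,"turn": 0},
])

```text
time_s: 12.35
tcp_pos: [0.4995, 0.0097, 0.1743]
ee_rot: [3.116, -0.401, -0.005]
force: [-0.6, 0.9, -2.6]
grip_width: 0.0614
gripper_force: 45.2
```

```bash
python3 -c "
from h import *
go(590.8,193.6,88.9,33.6)"
```

```text
t 12.35 tcp [499.5   9.7 174.3] yaw -104.7 q6 1.74 tilt [-0.003  0.    -1.   ] | shares dx,dy [0.9134 1.8386] dz -1.407 turn 0.0755 alt -0.9245
```

Call:
step_arm([
  {"jaw": 255,"x": 0.1,"y": 0.2,"z": 0,"turn": 0.0125},
  {"jaw": 255,"x": 0.2,"y": 0.4,"z": 0,"turn": 0.018},
  {"jaw": 255,"x": 0.22,"y": 0.45,"z": 0,"turn": 0.018},
  {"jaw": 255,"x": 0.2,"y": 0.4,"z": 0,"turn": 0.015},
  {"jaw": 255,"x": 0.15,"y": 0.28,"z": 0,"turn": 0.012},
  {"jaw": 255,"x": 0.058,"y": 0.109,"z": 0,"turn": 0},
  {"jaw": 255,"x": 0,"y": 0,"z": 0,"turn": 0},
])

```text
time_s: 13.22
tcp_pos: [0.5927, 0.1935, 0.1744]
ee_rot: [3.14, -0.03, -0.005]
force: [0.3, -1.0, -3.0]
grip_width: 0.0612
gripper_force: 45.2
```

Call:
step_arm([
  {"jaw": 255,"x": 0,"y": 0,"z": -0.3,"turn": 0},
  {"jaw": 255,"x": 0,"y": 0,"z": -0.45,"turn": 0},
  {"jaw": 255,"x": 0,"y": 0,"z": -0.3,"turn": 0},
  {"jaw": 255,"x": 0,"y": 0,"z": -0.17,"turn": 0},
  {"jaw": 255,"x": 0,"y": 0,"z": -0.08,"turn": 0},
  {"jaw": 255,"x": 0,"y": 0,"z": -0.04,"turn": 0},
  {"jaw": 255,"x": 0,"y": 0,"z": 0,"turn": 0},
])

```text
time_s: 14.1
tcp_pos: [0.5942, 0.1936, 0.0433]
ee_rot: [-3.141, 0.03, -0.002]
force: [0.5, 0.1, -2.9]
grip_width: 0.0614
gripper_force: 45.1
```

```bash
python3 -c "
from h import *
go(591.8,193.6,88.9,33.6)
c=cap('scene'); cv2.imwrite('pics/s4.png',cv2.resize(c['frame'][220:400,280:520],(800,600),interpolation=2))"
```

```text
t 14.1 tcp [594.2 193.6  43.3] yaw -91.1 q6 1.82 tilt [ 0.002  0.    -1.   ] | shares dx,dy [-0.0239 -0.0004] dz -0.0973 turn 0.0 alt -1.0
```

View pics/s4.png

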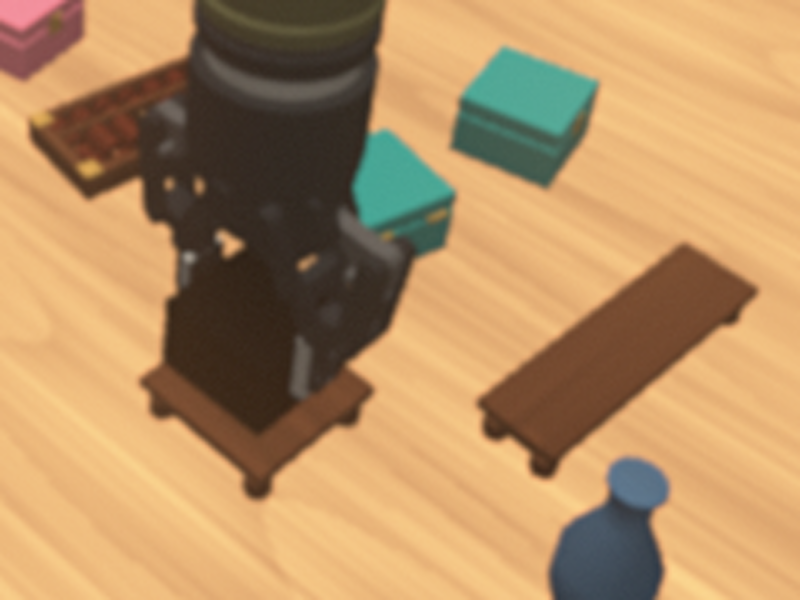

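The box is square above its stand and about 10 mm high. I'll lower it slowly and nudge x by −2 mm.

Call:
step_arm([
  {"jaw": 255,"x": -0.015,"y": 0,"z": -0.04,"turn": 0},
  {"jaw": 255,"x": 0,"y": 0,"z": -0.03,"turn": 0},
  {"jaw": 255,"x": 0,"y": 0,"z": -0.02,"turn": 0},
  {"jaw": 255,"x": 0,"y": 0,"z": -0.005,"turn": 0},
  {"jaw": 255,"x": 0,"y": 0,"z": 0,"turn": 0},
  {"jaw": 255,"x": 0,"y": 0,"z": 0,"turn": 0},
])

```text
time_s: 14.9
tcp_pos: [0.5923, 0.1937, 0.0336]
ee_rot: [-3.141, 0.03, -0.001]
force: [-3.9, -0.7, 5.8]
grip_width: 0.0613
gripper_force: 46.0
```

Call:
step_arm([
  {"jaw": 50,"x": 0,"y": 0,"z": 0,"turn": 0},
  {"jaw": 20,"x": 0,"y": 0,"z": 0,"turn": 0},
  {"jaw": 0,"x": 0,"y": 0,"z": 0,"turn": 0},
  {"jaw": 0,"x": 0,"y": 0,"z": 0,"turn": 0},
  {"jaw": 0,"x": 0,"y": 0,"z": 0,"turn": 0},
  {"jaw": 0,"x": 0,"y": 0,"z": 0.2,"turn": 0},
  {"jaw": 0,"x": 0,"y": 0,"z": 0.5,"turn": 0},
  {"jaw": 0,"x": 0,"y": 0,"z": 0.6,"turn": 0},
])

```text
time_s: 15.9
tcp_pos: [0.5913, 0.1934, 0.1644]
ee_rot: [3.141, -0.03, -0.002]
force: [0.3, -0.2, 0.2]
grip_width: 0.0855
gripper_force: 0.0
```

Call:
step_arm([
  {"jaw": 0,"x": 0,"y": 0,"z": 0.5,"turn": 0},
  {"jaw": 0,"x": -0.5,"y": -0.3,"z": 0,"turn": 0.05},
  {"jaw": 0,"x": -0.5,"y": 0,"z": 0,"turn": 0.055},
  {"jaw": 0,"x": -0.4,"y": 0,"z": 0,"turn": 0.055},
  {"jaw": 0,"x": 0,"y": 0,"z": 0,"turn": 0.055},
  {"jaw": 0,"x": 0,"y": 0,"z": 0,"turn": 0.055},
  {"jaw": 0,"x": 0,"y": 0,"z": 0,"turn": 0.055},
  {"jaw": 0,"x": 0,"y": 0,"z": 0,"turn": 0},
])

```text
time_s: 16.9
tcp_pos: [0.4522, 0.1636, 0.2143]
ee_rot: [2.757, 1.506, 0.003]
force: [-0.1, -0.7, 0.1]
grip_width: 0.0855
gripper_force: 0.0
```

Run:
```python
from h import *
c=cap('top'); np.savez('top4.npz',**c); P=pts(c); Z=P[...,2]
print("box",comp(c,(Z>.058)&(Z<.075),(259,210),.066))
a=(P[...,0]>.33)&(P[...,0]<.6)&(P[...,1]>-.07)&(P[...,1]<.1)
print("pile",comp(c,a&(Z>.01),(335,268),.018))
f=c["frame"].astype(int); g=(f.max(2)-f.min(2)<22)&(f.max(2)>60)
m=(a&g).astype(np.uint8); print("tank grey",comp(c,m,(332,289),.098)); m=cv2.morphologyEx(m,cv2.MORPH_OPEN,np.ones((7,7))); k=cv2.findContours(m,0,1)[0]; k=max(k,key=len)
(u,v),r=cv2.minEnclosingCircle(k); print("circ",u,v,r,ray(c,(u,v),.098)*1000)
go(400,22,-8,49)
cv2.imwrite('pics/t4.png',cv2.resize(c['frame'][180:330,230:390],(640,600),interpolation=2))
```

```text
box (array([589.9, 190.5,  62.3,  59.8,  88.9]), array([589.9, 191.4]), np.int32(731))
pile (array([449.7,   6.3, 179.6,  85.3, -11. ]), array([446.1,  16.9]), np.int32(1754))
tank grey (array([401.2,  21.5,  64.8,  56.2,  41.7]), array([403.8,  23.6]), np.int32(541))
circ 330.97528076171875 288.6711120605469 13.29504108428955 [[403.81569125  25.33343234]]
t 16.95 tcp [452.2 163.6 214.1] yaw -32.8 q6 0.81 tilt [ 0.002  0.    -1.   ] | shares dx,dy [-0.5218 -1.416 ] dz -1.6507 turn 0.1376 alt -0.8624
```

View pics/t4.png

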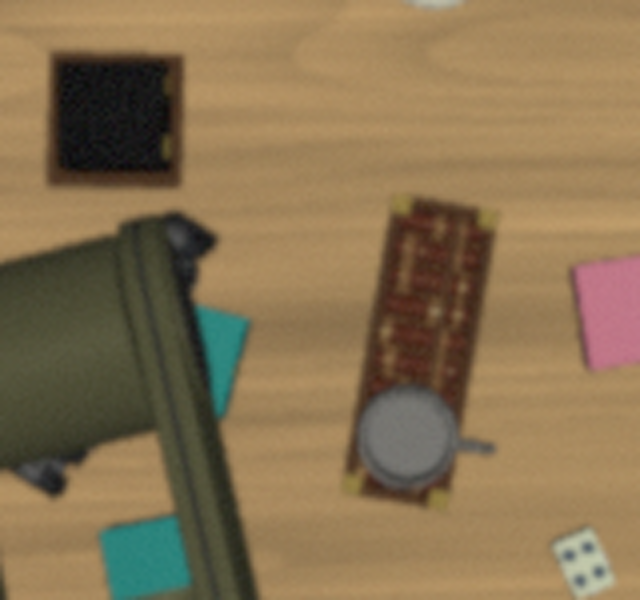

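The box sits at (590,191.5), square on its stand. The tankard's axis is at (404,25), with the handle towards −97°. I'll grip it along −7°.

Call:
step_arm([
  {"jaw": 0,"x": -0.1,"y": -0.3,"z": 0,"turn": 0.04},
  {"jaw": 0,"x": -0.15,"y": -0.45,"z": 0,"turn": 0.05},
  {"jaw": 0,"x": -0.15,"y": -0.4,"z": 0,"turn": 0.053},
  {"jaw": 0,"x": -0.084,"y": -0.233,"z": 0,"turn": 0},
  {"jaw": 0,"x": 0,"y": 0,"z": 0,"turn": 0},
  {"jaw": 0,"x": 0,"y": 0,"z": 0,"turn": 0},
])

```text
time_s: 17.7
tcp_pos: [0.4039, 0.0256, 0.2132]
ee_rot: [2.351, 2.083, 0.001]
force: [0.6, -0.0, 0.1]
grip_width: 0.0854
gripper_force: 0.0
```

```bash
python3 -c "
from h import *
go(403.8,25.3,-7,47)"
```

```text
t 17.7 tcp [403.9  25.6 213.2] yaw -6.9 q6 0.05 tilt [ 0.001  0.    -1.   ] | shares dx,dy [-0.0006 -0.0031] dz -1.6625 turn -0.0004 alt 0.9996
```

Call:
step_arm([
  {"jaw": 0,"x": 0,"y": 0,"z": -0.4,"turn": 0},
  {"jaw": 0,"x": 0,"y": 0,"z": -0.5,"turn": 0},
  {"jaw": 0,"x": 0,"y": 0,"z": -0.4,"turn": 0},
  {"jaw": 0,"x": 0,"y": 0,"z": -0.25,"turn": 0},
  {"jaw": 0,"x": 0,"y": 0,"z": -0.1,"turn": 0},
  {"jaw": 0,"x": 0,"y": 0,"z": -0.02,"turn": 0},
  {"jaw": 0,"x": 0,"y": 0,"z": 0,"turn": 0},
  {"jaw": 40,"x": 0,"y": 0,"z": 0,"turn": 0},
])

```text
time_s: 18.7
tcp_pos: [0.4046, 0.0252, 0.0471]
ee_rot: [2.349, 2.083, 0.003]
force: [0.2, 0.4, 0.4]
grip_width: 0.0726
gripper_force: 0.0
```

Call:
step_arm([
  {"jaw": 80,"x": 0,"y": 0,"z": 0,"turn": 0},
  {"jaw": 255,"x": 0,"y": 0,"z": 0,"turn": 0},
  {"jaw": 255,"x": 0,"y": 0,"z": 0,"turn": 0},
  {"jaw": 255,"x": 0,"y": 0,"z": 0,"turn": 0},
  {"jaw": 255,"x": 0,"y": 0,"z": 0,"turn": 0},
])

```text
time_s: 19.32
tcp_pos: [0.4041, 0.0252, 0.0468]
ee_rot: [2.35, 2.084, 0.001]
force: [-1.7, 0.0, 6.2]
grip_width: 0.0549
gripper_force: 42.7
```

Call:
step_arm([
  {"jaw": 255,"x": 0,"y": 0,"z": 0.05,"turn": 0},
  {"jaw": 255,"x": 0,"y": 0,"z": 0.15,"turn": 0},
  {"jaw": 255,"x": 0,"y": 0,"z": 0.3,"turn": 0},
  {"jaw": 255,"x": 0,"y": 0,"z": 0.4,"turn": 0},
  {"jaw": 255,"x": 0,"y": 0,"z": 0.2,"turn": 0},
  {"jaw": 255,"x": 0,"y": 0,"z": 0,"turn": 0},
  {"jaw": 255,"x": 0,"y": 0,"z": 0,"turn": 0},
])

```text
time_s: 20.2
tcp_pos: [0.4028, 0.0253, 0.1549]
ee_rot: [-2.35, -2.084, 0.002]
force: [-0.9, 0.4, -3.4]
grip_width: 0.0549
gripper_force: 43.1
```

```bash
python3 -c "
from h import *
go(406.7,-305,-40,52.8)
print(arm.get_state()['q'])"
```

```text
t 20.2 tcp [402.8  25.3 154.9] yaw -6.9 q6 0.05 tilt [-0.001  0.    -1.   ] | shares dx,dy [ 0.0386 -3.3029] dz -1.0207 turn -0.1841 alt 0.8159
[-7.05159508e-02 -4.03140966e-01  2.25182414e+00  3.16501632e-05
  1.29440470e+00  4.92136126e-02]
```

Call:
step_arm([
  {"jaw": 255,"x": 0.005,"y": -0.2,"z": 0,"turn": 0},
  {"jaw": 255,"x": 0.005,"y": -0.45,"z": 0,"turn": 0},
  {"jaw": 255,"x": 0.005,"y": -0.55,"z": 0,"turn": 0},
  {"jaw": 255,"x": 0.005,"y": -0.55,"z": 0,"turn": 0},
  {"jaw": 255,"x": 0.005,"y": -0.55,"z": 0,"turn": 0},
  {"jaw": 255,"x": 0.005,"y": -0.5,"z": 0,"turn": 0},
  {"jaw": 255,"x": 0.005,"y": -0.35,"z": 0,"turn": 0},
  {"jaw": 255,"x": 0.004,"y": -0.153,"z": 0,"turn": 0},
])

```text
time_s: 21.2
tcp_pos: [0.4065, -0.306, 0.1539]
ee_rot: [-2.35, -2.08, 0.0]
force: [0.4, -0.3, -2.6]
grip_width: 0.055
gripper_force: 43.0
```

Call:
step_arm([
  {"jaw": 255,"x": 0,"y": 0,"z": 0,"turn": 0},
  {"jaw": 255,"x": 0,"y": 0,"z": -0.3,"turn": 0},
  {"jaw": 255,"x": 0,"y": 0,"z": -0.3,"turn": 0},
  {"jaw": 255,"x": 0,"y": 0,"z": -0.2,"turn": 0},
  {"jaw": 255,"x": 0,"y": 0,"z": -0.1,"turn": 0},
  {"jaw": 255,"x": 0,"y": 0,"z": -0.05,"turn": 0},
  {"jaw": 255,"x": 0,"y": 0,"z": 0,"turn": 0},
])

```text
time_s: 22.08
tcp_pos: [0.4077, -0.3049, 0.0612]
ee_rot: [2.35, 2.085, 0.0]
force: [-0.0, 0.8, -2.3]
grip_width: 0.0551
gripper_force: 43.0
```

```bash
python3 -c "
from h import *
go(406.7,-305,-7,52.8)
c=cap('scene'); cv2.imwrite('pics/s5.png',cv2.resize(c['frame'][80:230,160:360],(800,600),interpolation=2))"
```

```text
t 22.07 tcp [ 407.7 -304.9   61.2] yaw -6.8 q6 -0.63 tilt [ 0. -0. -1.] | shares dx,dy [-0.0103 -0.0012] dz -0.0839 turn -0.0009 alt 0.9991
```

View pics/s5.png

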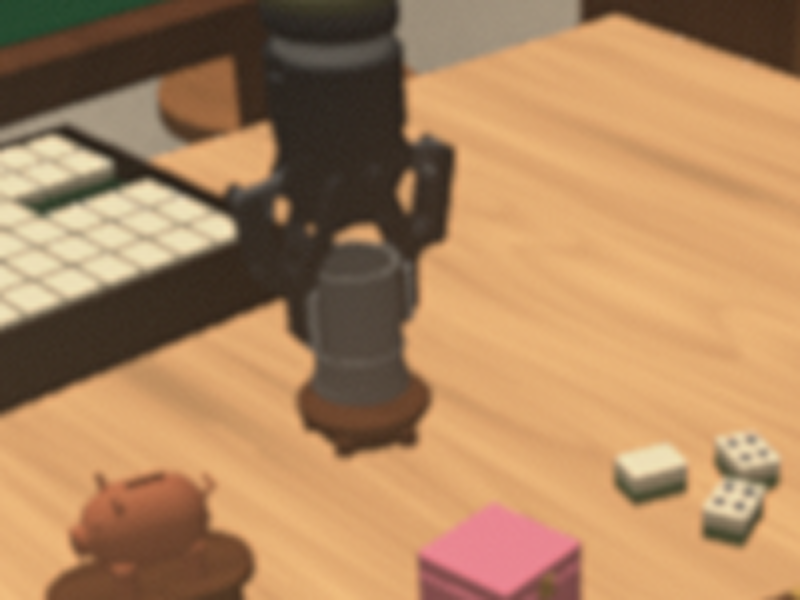

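The tankard is upright and centred, about 8 mm above the round stand. I'll lower it.

Call:
step_arm([
  {"jaw": 255,"x": -0.01,"y": 0,"z": -0.04,"turn": 0},
  {"jaw": 255,"x": 0,"y": 0,"z": -0.025,"turn": 0},
  {"jaw": 255,"x": 0,"y": 0,"z": -0.015,"turn": 0},
  {"jaw": 255,"x": 0,"y": 0,"z": -0.005,"turn": 0},
  {"jaw": 255,"x": 0,"y": 0,"z": 0,"turn": 0},
  {"jaw": 255,"x": 0,"y": 0,"z": 0,"turn": 0},
])

```text
time_s: 22.88
tcp_pos: [0.4066, -0.3052, 0.0528]
ee_rot: [2.35, 2.085, -0.0]
force: [-3.7, 2.1, 4.4]
grip_width: 0.0554
gripper_force: 43.5
```

Call:
step_arm([
  {"jaw": 70,"x": 0,"y": 0,"z": 0,"turn": 0},
  {"jaw": 40,"x": 0,"y": 0,"z": 0,"turn": 0},
  {"jaw": 0,"x": 0,"y": 0,"z": 0,"turn": 0},
  {"jaw": 0,"x": 0,"y": 0,"z": 0,"turn": 0},
  {"jaw": 0,"x": 0,"y": 0,"z": 0,"turn": 0},
  {"jaw": 0,"x": 0,"y": 0,"z": 0.2,"turn": 0},
  {"jaw": 0,"x": 0,"y": 0,"z": 0.5,"turn": 0},
  {"jaw": 0,"x": 0,"y": 0,"z": 0.6,"turn": 0},
])

```text
time_s: 23.88
tcp_pos: [0.4056, -0.3043, 0.1823]
ee_rot: [-2.348, -2.083, 0.0]
force: [1.3, -1.6, -0.2]
grip_width: 0.0853
gripper_force: 0.0
```

Call:
step_arm([
  {"jaw": 0,"x": 0,"y": 0,"z": 0.4,"turn": 0.05},
  {"jaw": 0,"x": 0,"y": 0.3,"z": 0,"turn": 0.055},
  {"jaw": 0,"x": 0,"y": 0.3,"z": 0,"turn": 0.055},
  {"jaw": 0,"x": 0,"y": 0.3,"z": 0,"turn": 0.055},
  {"jaw": 0,"x": 0,"y": 0.3,"z": 0,"turn": 0.055},
  {"jaw": 0,"x": 0,"y": 0,"z": 0,"turn": 0.055},
  {"jaw": 0,"x": 0,"y": 0,"z": 0,"turn": 0.055},
  {"jaw": 0,"x": 0,"y": 0,"z": 0,"turn": 0.055},
])

```text
time_s: 24.88
tcp_pos: [0.4065, -0.1849, 0.2223]
ee_rot: [0.497, 3.102, -0.0]
force: [-0.1, -0.9, 0.6]
grip_width: 0.0852
gripper_force: 0.0
```

Run:
```python
from h import *
c=cap('top'); np.savez('top5.npz',**c); P=pts(c); Z=P[...,2]
a=(P[...,0]>.33)&(P[...,0]<.6)&(P[...,1]>-.06)&(P[...,1]<.1)
V=cv2.cvtColor(c['frame'],cv2.COLOR_BGR2HSV)[...,2]
r=comp(c,a&(Z>.009),(335,268),.018); print("abacus",r)
b=cv2.morphologyEx((a&(V<115)).astype(np.uint8),cv2.MORPH_CLOSE,np.ones((5,5)))
print("abacus dark",comp(c,b,(335,268),.018))
f=c["frame"].astype(int)
print("tank",comp(c,(Z>.09)&(Z<.115)&(P[...,1]<-.25),(473,284),.104))
go(r[0][0],r[0][1],r[0][4]+90,4)
cv2.imwrite('pics/t5.png',cv2.resize(c['frame'][180:330,300:500],(800,600),interpolation=2))
```

```text
abacus (array([451.8,  16.8, 179.6,  63.8, -11. ]), array([451.2,  16.6]), np.int32(1609))
abacus dark (array([450.9,  16.9, 178.2,  64.4, -11.4]), array([450.5,  16.5]), np.int32(1936))
tank (array([ 860.6, -420.9,  207.7,   77.5,  -76.2]), array([ 855.5, -416.1]), np.int32(1319))
t 24.93 tcp [ 406.4 -184.9  222.3] yaw 72.0 q6 -1.8 tilt [ 0. -0. -1.] | shares dx,dy [0.4538 2.0172] dz -2.1828 turn 0.039 alt -0.961
```

View pics/t5.png

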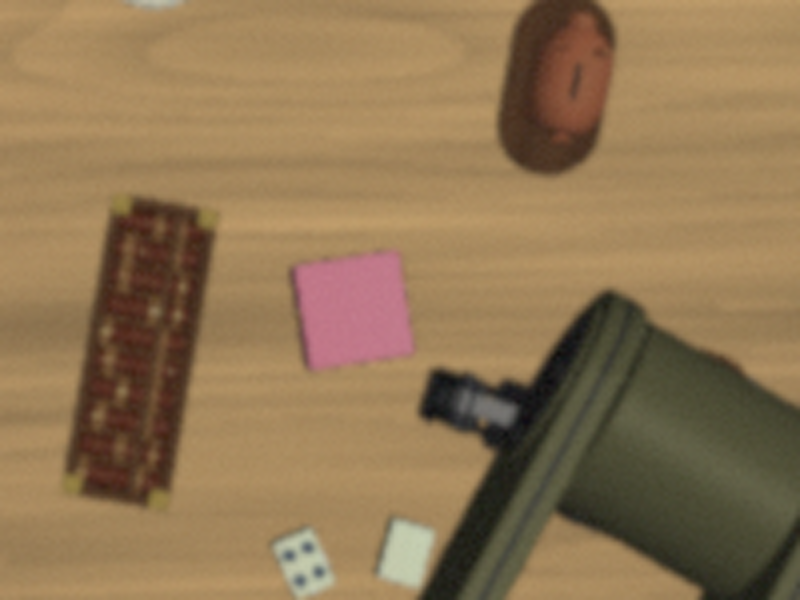

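The abacus is clear at (451,16.7), turned −11°. Next I'll grip it.

Call:
step_arm([
  {"jaw": 0,"x": 0.1,"y": 0.35,"z": 0,"turn": 0.01},
  {"jaw": 0,"x": 0.1,"y": 0.5,"z": 0,"turn": 0.01},
  {"jaw": 0,"x": 0.1,"y": 0.5,"z": 0,"turn": 0.01},
  {"jaw": 0,"x": 0.1,"y": 0.45,"z": 0,"turn": 0.009},
  {"jaw": 0,"x": 0.05,"y": 0.215,"z": 0,"turn": 0},
  {"jaw": 0,"x": 0,"y": 0,"z": -0.3,"turn": 0},
  {"jaw": 0,"x": 0,"y": 0,"z": -0.5,"turn": 0},
  {"jaw": 0,"x": 0,"y": 0,"z": -0.3,"turn": 0},
])

```text
time_s: 25.92
tcp_pos: [0.4502, 0.0167, 0.1099]
ee_rot: [-0.319, -3.123, 0.0]
force: [0.8, 0.2, 1.0]
grip_width: 0.0854
gripper_force: 0.0
```

Call:
step_arm([
  {"jaw": 0,"x": 0,"y": 0,"z": -0.3,"turn": 0},
  {"jaw": 0,"x": 0,"y": 0,"z": -0.3,"turn": 0},
  {"jaw": 0,"x": 0,"y": 0,"z": -0.2,"turn": 0},
  {"jaw": 0,"x": 0,"y": 0,"z": -0.1,"turn": 0},
  {"jaw": 0,"x": 0,"y": 0,"z": 0,"turn": 0},
  {"jaw": 0,"x": 0,"y": 0,"z": 0,"turn": 0},
])

```text
time_s: 26.68
tcp_pos: [0.4523, 0.0164, 0.0233]
ee_rot: [0.316, 3.124, -0.0]
force: [0.0, -0.3, 0.4]
grip_width: 0.086
gripper_force: 0.0
```

```bash
python3 -c "
from h import *
go(451.3,16.7,79,3.5)"
```

```text
t 26.68 tcp [452.3  16.4  23.3] yaw 78.4 q6 -1.45 tilt [ 0.002 -0.    -1.   ] | shares dx,dy [-0.0103  0.0034] dz -0.1981 turn 0.0031 alt -0.9969
```

Call:
step_arm([
  {"jaw": 0,"x": -0.01,"y": 0,"z": -0.1,"turn": 0.003},
  {"jaw": 0,"x": 0,"y": 0,"z": -0.07,"turn": 0},
  {"jaw": 0,"x": 0,"y": 0,"z": -0.03,"turn": 0},
  {"jaw": 0,"x": 0,"y": 0,"z": 0,"turn": 0},
  {"jaw": 40,"x": 0,"y": 0,"z": 0,"turn": 0},
  {"jaw": 255,"x": 0,"y": 0,"z": 0,"turn": 0},
  {"jaw": 255,"x": 0,"y": 0,"z": 0,"turn": 0},
  {"jaw": 255,"x": 0,"y": 0,"z": 0,"turn": 0},
])

```text
time_s: 27.68
tcp_pos: [0.4511, 0.0164, 0.0029]
ee_rot: [0.301, 3.126, 0.0]
force: [0.1, 0.5, 3.9]
grip_width: 0.063
gripper_force: 44.9
```

Call:
step_arm([
  {"jaw": 255,"x": 0,"y": 0,"z": 0,"turn": 0},
  {"jaw": 255,"x": 0,"y": 0,"z": 0,"turn": 0},
  {"jaw": 255,"x": 0,"y": 0,"z": 0,"turn": 0},
])

```text
time_s: 28.05
tcp_pos: [0.4511, 0.0164, 0.0029]
ee_rot: [0.301, 3.126, 0.0]
force: [-0.4, 0.4, 5.2]
grip_width: 0.0625
gripper_force: 45.0
```

Call:
step_arm([
  {"jaw": 255,"x": 0,"y": 0,"z": 0.04,"turn": 0},
  {"jaw": 255,"x": 0,"y": 0,"z": 0.15,"turn": 0},
  {"jaw": 255,"x": 0,"y": 0,"z": 0.3,"turn": 0},
  {"jaw": 255,"x": 0,"y": 0,"z": 0.4,"turn": 0},
  {"jaw": 255,"x": 0,"y": 0,"z": 0.25,"turn": 0},
  {"jaw": 255,"x": 0,"y": 0,"z": 0,"turn": 0},
  {"jaw": 255,"x": 0,"y": 0,"z": 0,"turn": 0},
])

```text
time_s: 28.92
tcp_pos: [0.4495, 0.0165, 0.1152]
ee_rot: [-0.301, -3.125, 0.0]
force: [-0.1, 0.8, -2.6]
grip_width: 0.0626
gripper_force: 44.5
```

```bash
python3 -c "
from h import *
go(442.1,301.6,85,26.9)
c=cap('scene'); cv2.imwrite('pics/s6.png',c['frame'])"
```

```text
t 28.93 tcp [449.5  16.5 115.2] yaw 79.0 q6 -1.46 tilt [-0.002  0.    -1.   ] | shares dx,dy [-0.0742  2.8509] dz -0.8832 turn 0.0333 alt -0.9667
```

View pics/s6.png

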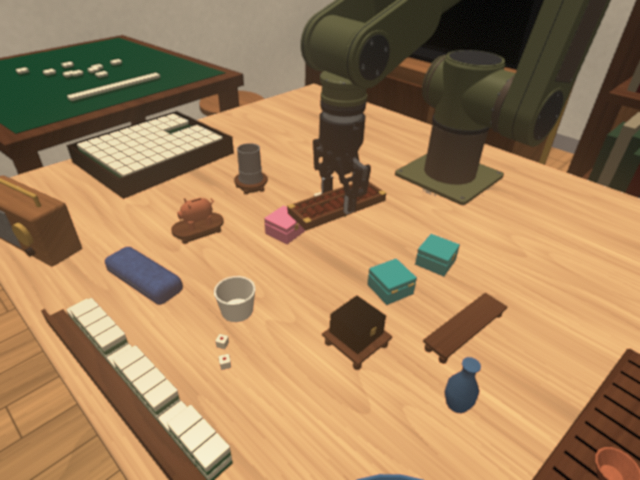

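The abacus is held level at (338,200), and the other three are on their stands. I'll carry it to the long stand.

Call:
step_arm([
  {"jaw": 255,"x": -0.01,"y": 0.15,"z": 0,"turn": 0.003},
  {"jaw": 255,"x": -0.01,"y": 0.35,"z": 0,"turn": 0.005},
  {"jaw": 255,"x": -0.015,"y": 0.5,"z": 0,"turn": 0.006},
  {"jaw": 255,"x": -0.015,"y": 0.55,"z": 0,"turn": 0.006},
  {"jaw": 255,"x": -0.015,"y": 0.5,"z": 0,"turn": 0.006},
  {"jaw": 255,"x": -0.01,"y": 0.4,"z": 0,"turn": 0.004},
  {"jaw": 255,"x": -0.01,"y": 0.25,"z": 0,"turn": 0.003},
  {"jaw": 255,"x": 0,"y": 0.15,"z": 0,"turn": 0},
])

```text
time_s: 29.98
tcp_pos: [0.4407, 0.303, 0.1151]
ee_rot: [-0.135, -3.137, 0.002]
force: [-0.2, 0.1, -2.2]
grip_width: 0.0628
gripper_force: 44.6
```

Call:
step_arm([
  {"jaw": 255,"x": 0,"y": 0,"z": 0,"turn": 0},
  {"jaw": 255,"x": 0,"y": 0,"z": -0.2,"turn": 0},
  {"jaw": 255,"x": 0,"y": 0,"z": -0.25,"turn": 0},
  {"jaw": 255,"x": 0,"y": 0,"z": -0.2,"turn": 0},
  {"jaw": 255,"x": 0,"y": 0,"z": -0.1,"turn": 0},
  {"jaw": 255,"x": 0,"y": 0,"z": -0.05,"turn": 0},
  {"jaw": 255,"x": 0,"y": 0,"z": 0,"turn": 0},
])

```text
time_s: 30.85
tcp_pos: [0.4421, 0.3012, 0.0363]
ee_rot: [0.139, 3.138, -0.0]
force: [0.5, 0.6, -1.5]
grip_width: 0.0628
gripper_force: 44.6
```

```bash
python3 -c "
from h import *
go(442.1,301.6,85,26.9)
c=cap('scene'); cv2.imwrite('pics/s7.png',cv2.resize(c['frame'][220:430,340:620],(800,600),interpolation=2))"
```

```text
t 30.85 tcp [442.1 301.2  36.3] yaw 84.9 q6 -0.98 tilt [ 0. -0. -1.] | shares dx,dy [-0.0001  0.0036] dz -0.0939 turn 0.0005 alt -0.9995
```

View pics/s7.png

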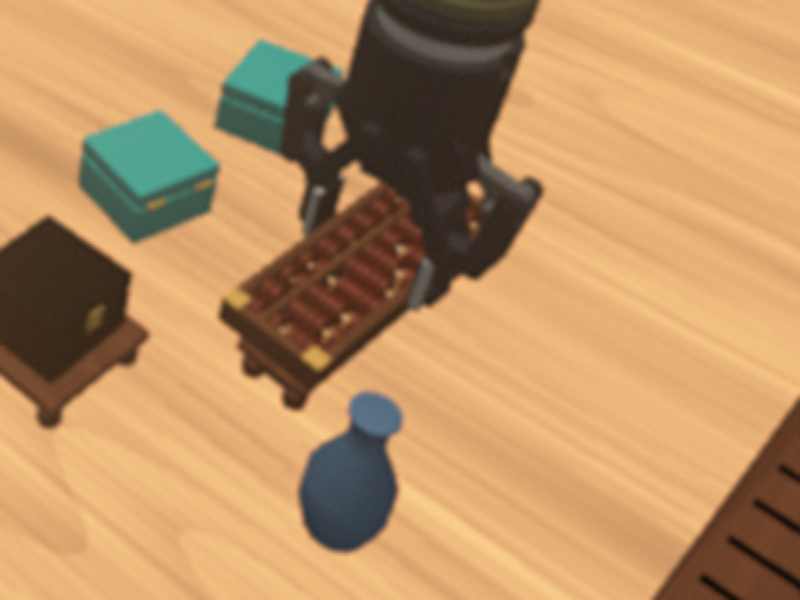

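The abacus is lined up about 9 mm above the long stand. I'll lower it.

Call:
step_arm([
  {"jaw": 255,"x": 0,"y": 0.003,"z": -0.04,"turn": 0},
  {"jaw": 255,"x": 0,"y": 0,"z": -0.03,"turn": 0},
  {"jaw": 255,"x": 0,"y": 0,"z": -0.02,"turn": 0},
  {"jaw": 255,"x": 0,"y": 0,"z": -0.006,"turn": 0},
  {"jaw": 255,"x": 0,"y": 0,"z": 0,"turn": 0},
  {"jaw": 255,"x": 0,"y": 0,"z": 0,"turn": 0},
])

```text
time_s: 31.65
tcp_pos: [0.4421, 0.3019, 0.027]
ee_rot: [0.139, 3.138, 0.0]
force: [-1.1, -1.0, 0.8]
grip_width: 0.0627
gripper_force: 44.9
```

Call:
step_arm([
  {"jaw": 45,"x": 0,"y": 0,"z": -0.003,"turn": 0},
  {"jaw": 20,"x": 0,"y": 0,"z": 0,"turn": 0},
  {"jaw": 0,"x": 0,"y": 0,"z": 0,"turn": 0},
  {"jaw": 0,"x": 0,"y": 0,"z": 0,"turn": 0},
  {"jaw": 0,"x": 0,"y": 0,"z": 0,"turn": 0},
  {"jaw": 0,"x": 0,"y": 0,"z": 0.2,"turn": 0},
  {"jaw": 0,"x": 0,"y": 0,"z": 0.5,"turn": 0},
  {"jaw": 0,"x": 0,"y": 0,"z": 0.6,"turn": 0},
])

```text
time_s: 32.65
tcp_pos: [0.4409, 0.3012, 0.1564]
ee_rot: [-0.138, -3.136, 0.003]
force: [1.0, 0.9, 0.7]
grip_width: 0.0858
gripper_force: 0.0
```

Call:
step_arm([
  {"jaw": 0,"x": 0,"y": 0,"z": 0.5,"turn": 0},
  {"jaw": 0,"x": 0,"y": -0.5,"z": 0,"turn": 0},
  {"jaw": 0,"x": 0,"y": -0.6,"z": 0,"turn": 0},
  {"jaw": 0,"x": 0,"y": -0.6,"z": 0,"turn": 0},
  {"jaw": 0,"x": 0,"y": -0.6,"z": 0,"turn": 0},
  {"jaw": 0,"x": 0,"y": -0.6,"z": 0,"turn": 0},
  {"jaw": 0,"x": 0,"y": 0,"z": 0,"turn": 0},
  {"jaw": 0,"x": 0,"y": 0,"z": 0,"turn": 0},
])

```text
time_s: 33.65
tcp_pos: [0.4419, 0.0117, 0.2064]
ee_rot: [0.14, 3.138, 0.001]
force: [-0.6, -0.1, -0.6]
grip_width: 0.0854
gripper_force: 0.0
```

Run:
```python
from h import *
c=cap('top'); P=pts(c); Z=P[...,2]; b=c['frame'].astype(int)
print("abacus",comp(c,(Z>.031)&(Z<.052)&(P[...,1]>.2),(214,273),.042))
print("box",comp(c,(Z>.058)&(Z<.075),(259,210),.066))
print("pig",comp(c,(Z>.05)&(Z<.1)&(b[...,2]-b[...,0]>25),(439,200),.06))
print("tank rim",comp(c,(Z>.085)&(Z<.115)&(P[...,1]<-.25)&(P[...,0]<.5),(478,284),.104))
print("tank all",comp(c,(Z>.034)&(Z<.115)&(P[...,1]<-.25)&(P[...,0]<.5),(478,284),.09))
print("cup",comp(c,Z>.03,(338,168),.05)); print("vase",comp(c,Z>.03,(186,220),.07))
cv2.imwrite("pics/t9.png",c["frame"])
```

```text
abacus (array([442.5, 298.4, 179.6,  66.3,  -5.1]), array([441.9, 298.4]), np.int32(1867))
box (array([589.9, 190.6,  62.1,  59.8,  88.9]), array([589.8, 191.6]), np.int32(726))
pig (array([ 604.1, -232. ,   73.5,   45.6,  -12.6]), array([ 603.4, -231.9]), np.int32(513))
tank rim (array([ 409.5, -307.7,   66. ,   54.9,  -62.7]), array([ 406.7, -308.3]), np.int32(219))
tank all (array([ 409.4, -309. ,   86.2,   55.4,   89. ]), array([ 407.9, -302.9]), np.int32(493))
cup (array([683.3,   4.2,  65.3,  64.9,  -1.1]), array([689.3,   3.5]), np.int32(221))
vase (array([568. , 357. ,  47.3,  42. ,  44.2]), array([567.5, 357.6]), np.int32(310))
```

View pics/t9.png

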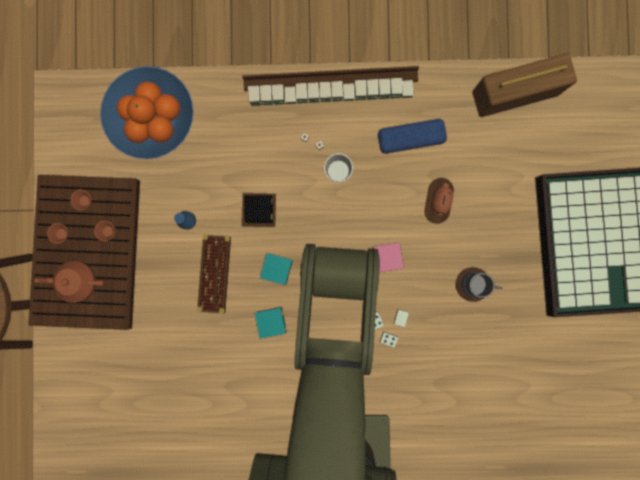

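All four ornaments are on their stands, each measured within about 4 mm of centre. The cup (338,168) and the vase (186,220) haven't moved.

```bash
python3 -c "
from plant import arm
print(arm.close_job())"
```

```text
the job is handed in; nothing more can be done
None
```

The job is handed in: all four ornaments stand upright on their own stands, each measured within about 4 mm of centre, and the teacup and bud vase haven't moved; no verdict came back.

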